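# Open the chilled garnish well for service

## Task

Get the garnish well ready for service: lift its lid right back, flip the stay up to its stop and bring the lid forward so that it rests on the stay. With the lid propped and nothing in the basin yet, take the pen thermometer from its stand and hold it steady a few centimetres above the black spot on the basin floor, pointing straight down at it, for about two seconds. Then stand the thermometer back in its stand, lens down, and set every lidded tub from the tray upright on the basin floor, leaving the lid propped and everything else where it is.

Things in the scene. Friction and masses are not known exactly. Their poses are not given: they have to be found in the camera images.
- lid (a joint): Flat bright metal lid of the garnish well, 200 mm deep x 300 mm wide x 12 mm thick, 0.7 kg, hinged along its rear edge. Angle in rad: 0 = shut, 1.57 = upright, 1.62 = fully open at its stop. Beyond about 1.5 it leans back on the stop and stands by itself; below about 1.4 it sinks shut (slightly damped) unless the stay holds it. On the raised stay it rests at about 1.30 to 1.33.
- lid_handle (a point): Middle of the lid's black round handle bar (10 mm thick, 100 mm of it free between two posts, parallel to the hinge). Seen in the lid it lies 175 mm from the hinge line and 50 mm above the lid's underside plane (38 mm above its upper face). With the lid shut it is 137 mm above the counter. Axes turn with the lid: y along the bar.
- lid_hinge (a point): Fixed point in the middle of the lid's hinge line, 87 mm above the counter, 100 mm behind the middle of the basin. Axes as the well: y along the hinge; the shut lid reaches from here to -x; opening swings it up and over towards +x.
- stay (a joint): The lid's stay, a steel rod 192 mm long outside the well's -y end. Angle in rad: 0 = folded, pointing to the rear (+x); grows as its tip swings up and forward to its stop at 0.826. A stiff pivot keeps it where it is put. Raised while the lid is fully open, its tip stands in front of a catch at the lid's right-hand edge (130 mm from the hinge, sticking out 22 mm), which then comes to rest on the cross bar's inner end.
- stay_bar (a point): Grip point on the red cross bar at the tip of the stay: 10 mm thick, 80 mm long, parallel to the hinge; this point is 20 mm from its free outer end and 48 mm outside the rod. Folded, it is 70 to 100 mm above the counter; it moves on an arc of radius 192 mm about stay_pivot.
- stay_pivot (a point): Point on the stay's pivot axis, level with stay_bar along that axis, 70 mm above the counter; it lies 70 mm to the front (-x) and 215 mm to -y from the middle of the basin. Axes as the well.
- well: Counter-top chilled garnish well: grey insulated box, 250 mm deep (x, from -100 to +150) x 300 mm wide (y) x 83 mm high, fixed to the counter. Origin on the counter under the middle of the basin; -x is its front (towards the robot), +x its rear with the hinge, -y the end with the stay.
- basin (a point): Middle of the basin's flat steel floor, 20 mm above the counter; axes as the well. The basin is 162 mm (x, +-81) x 265 mm (y, +-132) and 63 mm deep. The propped lid leans up to 55 mm forward of the hinge line, its top edge 283 mm above the counter.
- spot (a point): Centre of the matt black measuring spot, 40 mm across, on the basin floor; hidden while the lid is shut. It is 25 mm towards the front from the basin's middle.
- thermometer: The thermometer, with its origin at the lens window in the middle of its lower end; z runs along its length towards the blue end, and it looks along -z.
- thermometer_center (a point): Centre of the pen-shaped infrared thermometer: white round body 26 mm thick, 140 mm long over all, with a blue cap (22 mm thick) as its topmost 20 mm; 90 g. This point is half-way along. It stands upright, lens down, in its stand at the start.
- stand_floor (a point): Centre of the inner floor of the grey thermometer stand (fixed), 14 mm above the counter. Its square pocket is 34 mm wide inside, its walls 4 mm thick with their top 62 mm above the counter; round foot 80 mm across.
- tray: Shallow aluminium tray, fixed, 250 mm (x) x 330 mm (y), sheet 3 mm thick, rim 14 mm high. Origin under its middle.
- tub_a_center (a point): Centre (25 mm up) of the lidded garnish tub with the green lid: white round tub, 46 mm across, 50 mm high, 90 g; upright on the tray at the start. May be absent.
- tub_b_center (a point): Centre (25 mm up) of the lidded garnish tub with the orange lid: white round tub, 46 mm across, 50 mm high, 90 g; upright on the tray at the start. May be absent.
- tub_c_center (a point): Centre (25 mm up) of the lidded garnish tub with the yellow lid: white round tub, 46 mm across, 50 mm high, 90 g; upright on the tray at the start. May be absent.
- tub_d_center (a point): Centre (25 mm up) of the lidded garnish tub with the red lid: white round tub, 46 mm across, 50 mm high, 90 g; upright on the tray at the start. May be absent.
- cup_a: Open steel sauce cup, 54 mm across, 38 mm high, on the tray among the tubs. Stays there. Origin at its foot.
- cup_b: Open steel sauce cup, 54 mm across, 38 mm high, on the tray among the tubs. Stays there. Origin at its foot.
- cup_c: Open steel sauce cup, 54 mm across, 38 mm high, on the counter. Origin at its foot.
- spatula: Spatula, 200 mm long, lying on the counter. Bystander.
- squeeze_bottle: White squeeze bottle with red cap, 60 mm across, 170 mm high. Bystander. Origin at its foot.
- spice_jar: Spice jar, 52 mm across, 90 mm high. Bystander. Origin at its foot.
- mixing_bowl: Steel mixing bowl, 150 mm across, 62 mm high. Bystander. Origin at its foot.

How it is judged:
On the way, in this order (a step that is already met when the one before it is completed fails the run):
1. the lid is lifted right back (beyond 1.5 rad) (value of joint lid above 1.5 rad), for 0.2 s.
2. with the lid still back, the stay is flipped up to its stop (beyond 0.76 rad) (value of joint lid above 1.42 rad and value of joint stay above 0.76 rad), for 0.2 s.
3. the lid rests still on the raised stay (lid 1.24 to 1.38 rad), the fingers touching nothing (value of joint lid between 1.24 and 1.38 rad and value of joint stay above 0.76 rad and velocity of joint lid between -0.03 and 0.03 rad/s and contact force between the fingers and anything else below 0.2 N), for 0.5 s.
4. lid propped, no tub in the basin: the thermometer is held still 1.5 s, lens 10 to 150 mm above the black spot, its line of sight within 15 mm of the spot's centre (value of joint lid between 1.24 and 1.38 rad and value of joint stay above 0.76 rad and x of spot in the frame of thermometer between -0.015 and 0.015 m and y of spot in the frame of thermometer between -0.015 and 0.015 m and z of spot in the frame of thermometer between -0.15 and -0.01 m and angle between thermometer's own z axis and vertical below 0.3 rad and linear speed of thermometer below 0.03 m/s and not (x of tub_a_center in the frame of basin between -0.085 and 0.085 m and y of tub_a_center in the frame of basin between -0.135 and 0.135 m and z of tub_a_center in the frame of basin between 0.018 and 0.032 m and angle between tub_a_center's own z axis and vertical below 0.15 rad) and not (x of tub_b_center in the frame of basin between -0.085 and 0.085 m and y of tub_b_center in the frame of basin between -0.135 and 0.135 m and z of tub_b_center in the frame of basin between 0.018 and 0.032 m and angle between tub_b_center's own z axis and vertical below 0.15 rad) and not (x of tub_c_center in the frame of basin between -0.085 and 0.085 m and y of tub_c_center in the frame of basin between -0.135 and 0.135 m and z of tub_c_center in the frame of basin between 0.018 and 0.032 m and angle between tub_c_center's own z axis and vertical below 0.15 rad) and not (x of tub_d_center in the frame of basin between -0.085 and 0.085 m and y of tub_d_center in the frame of basin between -0.135 and 0.135 m and z of tub_d_center in the frame of basin between 0.018 and 0.032 m and angle between tub_d_center's own z axis and vertical below 0.15 rad)), for 1.5 s.
At the end, for the whole second after the job is handed in: The lid rests still on the raised stay (lid 1.24 to 1.38 rad, stay beyond 0.76 rad); the thermometer stands lens down in its stand (lens within 15 mm of the pocket floor's centre, tilt under 0.25 rad); every tub that is present stands upright (tilt under 0.15 rad) on the basin floor (value of joint lid between 1.24 and 1.38 rad and value of joint stay above 0.76 rad and velocity of joint lid between -0.03 and 0.03 rad/s and horizontal distance between thermometer and stand_floor below 0.012 m and distance between thermometer and stand_floor below 0.015 m and angle between thermometer's own z axis and vertical below 0.25 rad and x of tub_a_center in the frame of basin between -0.085 and 0.085 m and y of tub_a_center in the frame of basin between -0.135 and 0.135 m and z of tub_a_center in the frame of basin between 0.018 and 0.032 m and angle between each of tub_a_center, tub_b_center, tub_c_center, tub_d_center's own z axis and vertical below 0.15 rad and x of tub_b_center in the frame of basin between -0.085 and 0.085 m and y of tub_b_center in the frame of basin between -0.135 and 0.135 m and z of tub_b_center in the frame of basin between 0.018 and 0.032 m and x of tub_c_center in the frame of basin between -0.085 and 0.085 m and y of tub_c_center in the frame of basin between -0.135 and 0.135 m and z of tub_c_center in the frame of basin between 0.018 and 0.032 m and x of tub_d_center in the frame of basin between -0.085 and 0.085 m and y of tub_d_center in the frame of basin between -0.135 and 0.135 m and z of tub_d_center in the frame of basin between 0.018 and 0.032 m); the robot touches nothing.
It fails at once if a steel sauce cup is pushed more than 50 mm from its place or tipped over (distance of any of cup_a, cup_b, cup_c from where it was at the start of the episode above 0.05 m or angle between any of cup_a, cup_b, cup_c's own z axis and vertical above 0.7 rad).
It fails at once if the spatula is pushed more than 50 mm from its place (distance of spatula from where it was at the start of the episode above 0.05 m).
It fails at once if the squeeze bottle, spice jar or mixing bowl is pushed more than 50 mm from its place or tipped over (distance of any of squeeze_bottle, spice_jar, mixing_bowl from where it was at the start of the episode above 0.05 m or angle between any of squeeze_bottle, spice_jar, mixing_bowl's own z axis and vertical above 0.7 rad).
Of tub_a, tub_b, tub_c, tub_d only 2 to 4 are there at a start; the rules pass over those that are not, and their reading is None.
At some moment in a run one of tub_a, tub_b, tub_c, tub_d may be knocked a few centimetres aside while the robot is not near it.
It also fails if it takes over 210 s, if anything falls off the work surface, if the arm or the gripper's body presses on something with over 40 N, if the wrist force passes 120 N, or if a joint passes its speed limit or range.

## Robot

A 7-joint arm with a two-finger parallel gripper is mounted at the origin on the work surface. World frame = base frame: x ahead of the robot, y to its left, z up, the work surface at z = 0. Lengths are in m, angles in rad, forces in N, time in s.
With the tool pointing down it reaches from about 0.4 to 0.85 m from the base axis. Payload 4.5 kg.
Tool frame: the origin (TCP) lies midway between the tips of the shut fingers; the grasp point (between the pads) lies 19 mm behind it; z points along the fingers, y is the line along which they close (so a half turn about z gives the same grasp; the last joint's range is limited). The gripper opens to 88 mm and grips with 3 to 60 N. Pads are 18 mm wide; open, the fingers measure 123 mm over their backs; the gripper's body (75 mm by 187 mm) begins 45 mm behind the grasp point.
Start: joints at [-1.248, 0.689, -0.195, 1.565, 0.157, 0.902, -0.215], TCP at [0.178, 0.599, 0.239] pointing down, gripper open.
Joint ranges: [-3.01, 3.01], [-0.46, 2.08], [-1.47, 1.51], [0.13, 2.56], [-1, 4.14], [0.04, 2.09], [-2.66, 2.66]. Speed limits (rad/s): [2.57, 2.57, 3.14, 3.14, 3.14, 3.14, 3.14].

## Interface

Orientations are given as [roll, pitch, yaw] about the fixed x, y, z axes, in that order (R = Rz(yaw) Ry(pitch) Rx(roll)).
In Python, from workcell import manip gives the robot as it stands. Calls block until the motion is done:
- manip.movep(position, orientation): joint-space move of the TCP to a pose.
- manip.line_to(position, vel=0.15, rotation=None): straight line of the TCP; rotation=None keeps the orientation; vel is the mean speed in m/s.
- manip.move_joints(angles): joint-space move.
- manip.set_gripper(opening, force=None): opening from 0.0 (shut) to 1.0 (fully open); force is the grip in N (None keeps the last); returns when the fingers have stopped.
- manip.hold(seconds).
- manip.inverse_kinematics(position, orientation): joint angles nearest the present ones, or None.
- manip.read_state(): the state.
- manip.capture(name): name is "side" or "top" or "wrist"; returns a dict with "color" (400x640x3 uint8, blue, green, red), "range_z" (400x640 float32, m along the optical axis (not along the pixel's ray), 0 where there is no reading), "fx", "fy", "cx", "cy" (pixels), "dist" ([k1, k2, p1, p2, k3] as OpenCV has them; the pictures are not rectified), "R" (3x3) and "t" (3): a world point X has camera coordinates R X + t; the wrist camera has in their place "hand_eye" (4x4, takes a point from camera to tool coordinates, whose origin is the TCP and whose axes are the flange's). Camera axes: x right, y down, z forward; pixel columns grow to the right and rows downward; lengths in m; the calibration is good to about 2 mm. A picture is of the moment at which its call begins: read the wrist's pose just before it.
A pose or a line that the arm cannot do raises manip.MotionError and nothing moves.
- manip.hand_in(): hands the job in; it is judged then, once.
The state is a dict: "time": time; "joints": joint angles; "dq": joint speeds; "joint_torque": joint torques, N m; "eef_pos": TCP position; "orientation": TCP orientation; "wrist_force": force on the tool from outside, world axes, zero at the start; "wrist_torque": the same for the moment, N m; "gripper_width": opening from 0.0 (shut) to 1.0 (fully open); "grasp_force": force on a finger pad.
Only numpy, scipy, OpenCV 4.12 (cv2) and the standard library are available. Lean on these libraries where they do the work, as an engineer would, in place of code of your own. Each camera call takes 0.05 s, during which the arm holds its last target. There are 200 camera calls.

## Working session

There is one attempt and no reset: what is moved stays moved. The work goes in short steps, each a Python script; the robot and the scene stay as the last script left them, time stands still between calls to the robot, and variables do not carry over. Pictures are saved under pics/ and viewed, at most 14 in all, crops included, and the job is handed in when it is done.

```bash
ls; mkdir -p pics
cat > h.py <<'E'
import numpy as np, cv2
from scipy.spatial.transform import Rotation as Rn
from workcell import manip
def cap(name, save=None):
    s=manip.read_state(); c=manip.capture(name)
    if 'hand_eye' in c:
        T=np.eye(4); T[:3,:3]=Rn.from_euler('xyz',s['orientation']).as_matrix(); T[:3,3]=s['eef_pos']
        M=np.linalg.inv(T@np.array(c['hand_eye'])); c['R']=M[:3,:3]; c['t']=M[:3,3]
    c['R']=np.array(c['R']); c['t']=np.array(c['t'])
    c['K']=np.array([[c['fx'],0,c['cx']],[0,c['fy'],c['cy']],[0,0,1.]]); c['D']=np.array(c['dist'],float)
    if save: cv2.imwrite('pics/'+save+'.png',c['color']); np.save('pics/'+save+'.npy',c,allow_pickle=True)
    return c
def load(n): return np.load('pics/'+n+'.npy',allow_pickle=True).item()
def ray(c,uv):
    p=cv2.undistortPoints(np.array(uv,float).reshape(-1,1,2),c['K'],c['D']).reshape(-1,2)
    d=np.c_[p,np.ones(len(p))]; return -c['R'].T@c['t'], d, d@c['R']
def plane(c,uv,z):
    o,_,d=ray(c,uv); return o+d*((z-o[2])/d[:,2])[:,None]
def depth(c,uv):
    o,_,d=ray(c,uv); uv=np.array(uv,int).reshape(-1,2); r=c['range_z'][uv[:,1],uv[:,0]]; return o+d*r[:,None]
def cloud(c):
    v,u=np.mgrid[0:400,0:640]; P=depth(c,np.c_[u.ravel(),v.ravel()]).reshape(400,640,3); P[c['range_z']==0]=np.nan; return P
def proj(c,X):
    return cv2.projectPoints(np.array(X,float).reshape(-1,3),cv2.Rodrigues(c['R'])[0],c['t'],c['K'],c['D'])[0].reshape(-1,2)
E
python3 - <<'E'
from h import *
for n in('top','side'):
    c=cap(n,n+'0'); print(n,c['fx'],-c['R'].T@c['t'],c['R'][2])
E
```

```text
pics
top 476.6122727727303 [ 0.46681691 -0.04018916  1.20615166] [ 0.10000339 -0.02081224 -0.99476941]
side 501.2732816716836 [ 0.47599325 -0.98734454  1.0228362 ] [ 0.09823688  0.71306402 -0.69418241]
```

View pics/top0.png

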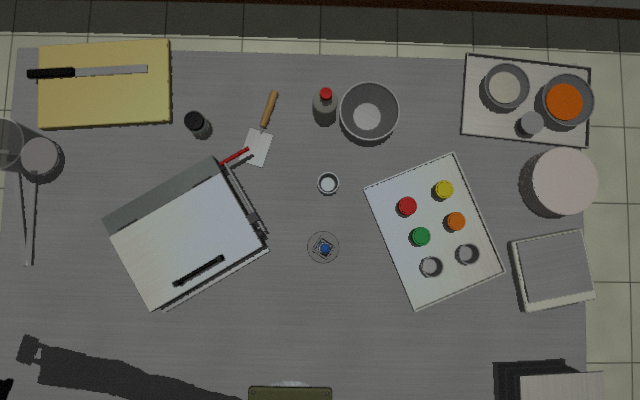

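View pics/side0.png

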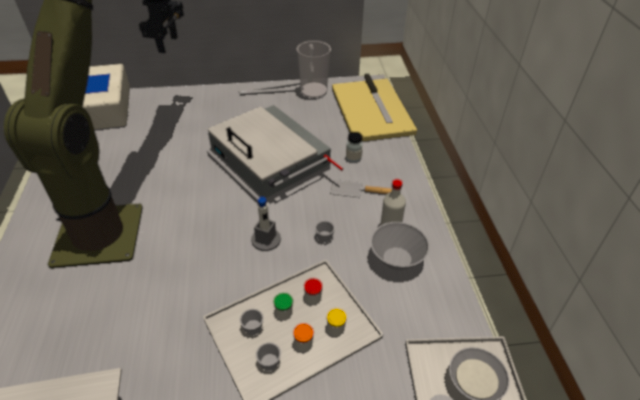

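The top view shows the shut lid with corners at about (110,235), (215,172), (265,240) and (153,312), and its black handle at (199,271). The red stay bar is at (235,156), the thermometer at (324,248), and there are four tubs: red (406,205), yellow (443,190), green (420,237) and orange (456,222). Cups are at (328,183), (431,267) and (467,255). The side view agrees with this.

```bash
cat > m0.py <<'E'
from h import *
from scipy import ndimage as nd
c=load('top0'); P=cloud(c); hsv=cv2.cvtColor(c['color'],cv2.COLOR_BGR2HSV); H,S,V=cv2.split(hsv)
# lid
m=(abs(P[...,2]-.099)<.006); m[:, 300:]=0; m[:140]=0
l,n=nd.label(m); k=np.argmax(np.bincount(l.ravel())[1:])+1; m=l==k
vu=np.argwhere(m); print('lid z',np.nanmedian(P[m][:,2]))
X=plane(c,vu[:,::-1],.099)[:,:2]; r=cv2.minAreaRect((X*1000).astype(np.float32)); print(r, cv2.boxPoints(r))
# handle
m=(V<60)&(P[...,2]>.115)&(P[...,2]<.16); m[:,300:]=0; m[:200]=0
vu=np.argwhere(m); X=plane(c,vu[:,::-1],.1405); print('handle',len(vu),cv2.minAreaRect((X[:,:2]*1000).astype(np.float32)),np.nanmedian(P[m],0))
red=((H<6)|(H>174))&(S>140)&(V>60)
def blob(m,box,z):
    mm=np.zeros_like(m); x0,y0,x1,y1=box; mm[y0:y1,x0:x1]=m[y0:y1,x0:x1]
    vu=np.argwhere(mm); X=plane(c,vu[:,::-1],z)[:,:2]; return len(vu),cv2.minAreaRect((X*1000).astype(np.float32)),np.nanmedian(P[mm],0)
print('bar',blob(red,(210,135,265,175),.09))
print('T',blob((H>100)&(H<125)&(S>120),(300,220,350,270),.154))
for n,lo,hi in(('c',22,35),('b',8,18),('a',45,80),('d',-1,6)):
    m=((H>=lo)&(H<=hi)|((n=='d')&(H>174)))&(S>120)&(V>50); b=blob(m,(380,165,480,255),.053); print(n,b[0],np.round(b[1][0],1),np.round(b[1][1],1),b[2])
E
python3 m0.py; python3 -c "
from h import *
s=manip.read_state();print(s['time'],s['orientation'],s['eef_pos'],s['wrist_force'])"
```

```text
lid z 0.09921134645270901
((457.1553955078125, 244.56341552734375), (203.3115997314453, 312.3679504394531), 32.13041305541992) [[288.00305 322.76077]
 [454.13538  58.23516]
 [626.30774 166.36606]
 [460.1754  430.89166]]
handle 258 ((389.606201171875, 206.9357452392578), (12.692112922668457, 123.60694122314453), 31.583532333374023) [0.39145324 0.205559   0.14119081]
bar (113, ((656.3333129882812, 146.79214477539062), (8.654160499572754, 77.9808349609375), 31.278806686401367), array([0.65882106, 0.14990471, 0.07628436]))
T (65, ((446.18292236328125, -72.10242462158203), (17.459352493286133, 17.568708419799805), 1.193742275238037), array([ 0.44619395, -0.0720271 ,  0.15406141]))
c 266 [ 593.7 -363.3] [42.3 44.7] [ 0.5937061  -0.36349227  0.05276932]
b 272 [ 516.1 -392.6] [43.6 44.7] [ 0.51600148 -0.39232361  0.05288652]
a 261 [ 477.7 -306.4] [43.6 41.6] [ 0.47774592 -0.30681784  0.05309489]
d 267 [ 551.2 -273.1] [41.5 44.3] [ 0.55104873 -0.27284393  0.05285133]
0.1 [-3.13991766e+00  9.51439264e-05  2.85284201e+00] [0.17786324 0.59855591 0.23800131] [-0.95980541  0.16029998  0.58874145]
```

```bash
cat >> h.py <<'E'
YAW=np.radians(31.8); EX=np.array([np.cos(YAW),np.sin(YAW),0]); EY=np.array([-np.sin(YAW),np.cos(YAW),0]); Z=np.array([0,0,1.])
HINGE=np.array([.540,.2985,.087])
def W(x,y,z): return np.array([*(HINGE-.1*EX)[:2],0])+x*EX+y*EY+z*Z   # well coords -> world
def handle(th): return HINGE+(-.175*np.cos(th)+.05*np.sin(th))*EX+(.175*np.sin(th)+.05*np.cos(th))*Z
def bar(a,y=-.220): return W(-.07+.192*np.cos(a),y,.07+.192*np.sin(a))
def tcp(g): return np.array(g)-.019*Z     # grasp point -> TCP, tool down
def yaw_for(closing):  # closing direction angle -> best tool yaw (ik, wrist mid-range)
    return [(closing+np.pi/2+k*np.pi+np.pi)%(2*np.pi)-np.pi for k in(0,1)]
def best(g,closing):
    c=[]
    for y in yaw_for(closing):
        q=manip.inverse_kinematics(list(tcp(g)),[np.pi,0,y])
        if q is not None: c.append((abs(q[6]),y))
    return [np.pi,0,min(c)[1]]
def st(msg=''):
    s=manip.read_state(); print(msg,'t%.1f'%s['time'],'g',np.round(np.array(s['eef_pos'])+.019*Z,4),'F',np.round(s['wrist_force'],1),'w%.3f gf%.1f'%(s['gripper_width'],s['grasp_force'])); return s
def ln(g,v=.15): manip.line_to(list(tcp(g)),vel=v)
E
python3 - <<'E'
from h import *
g=handle(0)+.14*Z; print(handle(0),bar(0))
o=best(g,YAW); print(o, best(handle(1.6),YAW),best(bar(0),YAW),best(bar(.8),YAW))
manip.movep(list(tcp(g)),o); st(); print(manip.read_state()['joints'])
c=cap('wrist','w1'); d=c['color'].copy()
for p in proj(c,[handle(0),handle(0)+.05*EY,handle(0)-.05*EY,W(-.1,-.15,.099),W(-.1,.15,.099)]): cv2.circle(d,tuple(int(v) for v in np.clip(p,-999,999)),4,(0,0,255),1)
cv2.imwrite('pics/w1d.png',d)
E
```

```text
[0.39126878 0.20628274 0.137     ] [0.67462791 0.12311664 0.07      ]
[3.141592653589793, 0, np.float64(2.1258110289290935)] [3.141592653589793, 0, np.float64(2.1258110289290935)] [3.141592653589793, 0, np.float64(2.1258110289290935)] [3.141592653589793, 0, np.float64(2.1258110289290935)]
 t1.7 g [0.3913 0.2077 0.277 ] F [-0.7  0.9 -0.5] w1.000 gf0.0
[-0.54857222  0.42678842 -0.06267257  2.06840666  0.04194627  0.6467274
 -0.08173406]
```

View pics/w1d.png

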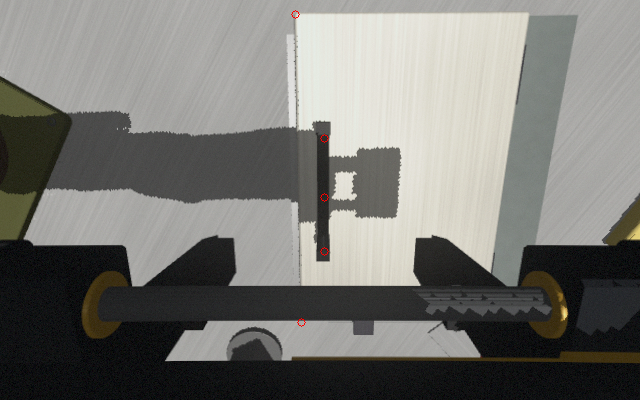

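The wrist view shows the handle at (322,190) and the lid corner at (299,13). The predictions were (324,197) and (295,14), so the well pose is within a few mm.

Run:
```python
from h import *
ln(handle(0)+.0*Z,.12); st('at')
manip.set_gripper(0,25); st('grip')
for th in np.arange(.1,1.601,.1):
    ln(handle(th),.1)
    if round(th*10)%4==0: st('%.1f'%th)
```

```text
at t3.1 g [0.3916 0.2065 0.1374] F [0.7 0.2 0.9] w1.002 gf0.0
grip t4.3 g [0.3908 0.206  0.137 ] F [-1.4 -0.8  1.7] w0.097 gf24.4
0.4 t5.6 g [0.42   0.2241 0.2009] F [ 2.5  1.1 -7.4] w0.095 gf25.2
0.8 t7.0 g [0.4668 0.2532 0.245 ] F [  7.7   4.4 -21.6] w0.086 gf26.4
1.2 t8.3 g [0.524  0.2887 0.2671] F [ -0.9   0.9 -23.6] w0.094 gf26.6
1.6 t9.6 g [0.5866 0.3276 0.2611] F [ -4.4  -1.3 -11.1] w0.097 gf25.8
```

Run:
```python
from h import *
manip.set_gripper(.27,25); st('rel')
ln(handle(1.6)+.12*Z,.15)
# above the folded stay bar, out to -y side
g=bar(0)-.02*EY+.0*Z; o=best(bar(.3),YAW)
manip.set_gripper(.6)
a=bar(0,-.26); a[2]=.38; ln(a,.2)
b=bar(0); b[2]=.20; ln(b,.2)
st(); c=cap('wrist','w2'); cap('side','side1')
d=c['color'].copy()
for p in proj(c,[bar(0,-.155),bar(0,-.235),bar(0)]): cv2.circle(d,tuple(int(v) for v in np.clip(p,-999,999)),4,(255,255,0),1)
cv2.imwrite('pics/w2d.png',np.vstack([cv2.resize(d,(480,300)),cv2.resize(load('side1')['color'][50:290,100:484],(480,300))]))
```

```text
rel t10.1 g [0.5881 0.328  0.2621] F [-0.2 -0.8  0.4] w0.269 gf0.0
 t14.1 g [0.6757 0.1231 0.2013] F [ 0.  -0.1  0.1] w0.599 gf0.0
```

View pics/w2d.png

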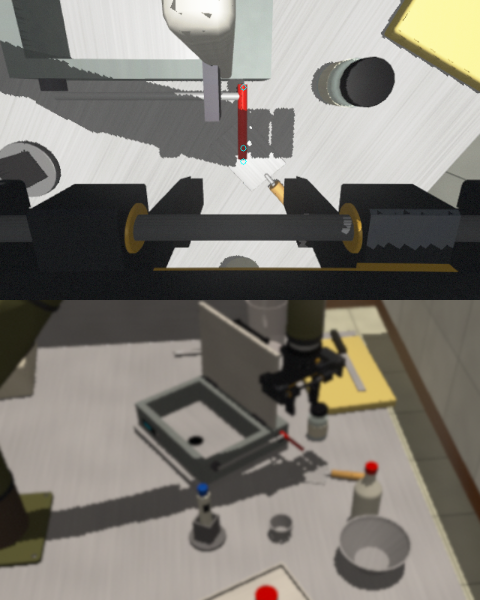

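The lid stands fully open. In the wrist view the predicted stay bar lies exactly on the red bar at (243,90-160).

Run:
```python
from h import *
manip.set_gripper(.4,30)
ln(bar(0),.12); st('at'); manip.set_gripper(0,30); st('grip')
for a in list(np.arange(.1,.81,.1))+[.826,.835]:
    ln(bar(a),.08); st('%.2f'%a)
```

```text
at t15.9 g [0.6754 0.1233 0.0709] F [0.4 1.2 0.2] w0.395 gf0.0
grip t16.4 g [0.6747 0.1231 0.0703] F [-0.6 -0.3  2.8] w0.103 gf29.2
0.10 t16.8 g [0.6738 0.1225 0.0898] F [ 0.1 -0.2 -1.7] w0.096 gf29.6
0.20 t17.2 g [0.6713 0.121  0.1087] F [-0.5  0.8 -1.4] w0.090 gf29.7
0.30 t17.6 g [0.6671 0.1184 0.1273] F [ 0.  -1.4 -0.6] w0.095 gf29.7
0.40 t18.0 g [0.6612 0.1147 0.1452] F [-0.7 -1.3 -2. ] w0.093 gf29.7
0.50 t18.4 g [0.6538 0.1102 0.1623] F [-2.6 -2.3 -2.2] w0.089 gf29.8
0.60 t18.8 g [0.6446 0.1045 0.1788] F [-4.6 -2.8 -2.9] w0.091 gf29.9
0.70 t19.2 g [0.6341 0.0979 0.194 ] F [-5.4 -4.3 -6. ] w0.086 gf30.1
0.80 t19.6 g [0.6223 0.0906 0.2079] F [-6.3 -4.1 -7.5] w0.082 gf30.3
0.83 t19.8 g [0.6216 0.0904 0.2091] F [  5.1  -1.7 -26.6] w0.088 gf31.8
0.83 t20.1 g [0.6214 0.0904 0.2094] F [  8.5   0.3 -33.4] w0.085 gf32.4
```

Run:
```python
from h import *
manip.set_gripper(.3); manip.hold(.3); st('rel')
b=bar(.826); b[2]=.38; ln(b,.15)
h=handle(1.61); a=h.copy(); a[2]=.38; ln(a,.25); manip.set_gripper(.27,15)
c=cap('wrist','w3')
cap('side','side2')
ln(h,.12); st('at'); manip.set_gripper(0,15); st('grip')
for th in np.arange(1.56,1.335,-.045): ln(handle(th),.06); st('%.3f'%th)
```

```text
rel t20.8 g [0.621  0.0899 0.2124] F [ 0.6 -0.9  1.1] w0.302 gf0.0
at t24.7 g [0.5888 0.3287 0.2608] F [0.5 0.3 0.5] w0.268 gf0.0
grip t25.1 g [0.5889 0.3288 0.2606] F [ 0.6 -0.1  1.8] w0.104 gf14.7
1.560 t25.4 g [0.5812 0.3241 0.2633] F [1.3 0.4 5. ] w0.101 gf14.7
1.515 t25.7 g [0.5744 0.3197 0.2651] F [0.7 1.8 4.9] w0.106 gf14.4
1.470 t25.9 g [0.5672 0.3153 0.2666] F [1.2 1.  5.6] w0.099 gf14.3
1.425 t26.2 g [0.5599 0.3108 0.2677] F [0.7 0.5 5.3] w0.100 gf14.3
1.380 t26.5 g [0.5526 0.3062 0.2684] F [-0.2 -0.5  5. ] w0.102 gf14.4
1.335 t26.8 g [0.5456 0.3019 0.2686] F [-0.1 -1.   4. ] w0.099 gf14.5
```

Run:
```python
from h import *
ln(handle(1.315),.04); st()
manip.set_gripper(.27); manip.hold(.8); st('rel')
h=handle(1.315); h[2]=.40; ln(h,.15); manip.hold(.6)
# go over thermometer: clear view
T=np.array([.446,-.072,.118]); o=best(T,YAW+np.pi/2); g=T.copy(); g[2]=.30
manip.set_gripper(.7)
manip.movep(list(tcp(g)),o); st(); print(o,manip.read_state()['joints'])
c=cap('wrist','w4'); cap('side','side3')
cv2.imwrite('pics/w4d.png',np.vstack([cv2.resize(c['color'],(480,300)),cv2.resize(load('side3')['color'][50:290,100:484],(480,300))]))
```

```text
t27.0 g [0.543  0.3003 0.2687] F [-1.   0.3  2.9] w0.099 gf14.5
rel t28.3 g [0.5435 0.3006 0.269 ] F [ 1.2 -0.5 -0.9] w0.269 gf0.0
 t32.1 g [ 0.4471 -0.0708  0.3002] F [ 0.1  0.7 -0.1] w0.701 gf0.0
[3.141592653589793, 0, np.float64(0.5550147021341978)] [-0.17647288  0.42236553  0.34157363  2.02314321 -0.20904652  0.72760922
 -0.71864691]
```

View pics/w4d.png

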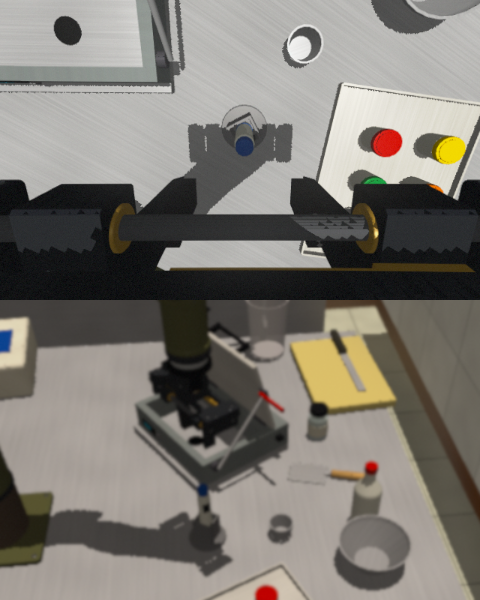

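The lid now rests on the raised stay. The wrist view shows the black spot at (68,30) and the thermometer's blue cap at (244,146) in the half-scale picture.

Run:
```python
from h import *
c=load('w4'); H,S,V=cv2.split(cv2.cvtColor(c['color'],cv2.COLOR_BGR2HSV))
m=(V<50).astype(np.uint8); m[100:]=0; m[:, 200:]=0
n,l,s,ce=cv2.connectedComponentsWithStats(m); k=1+np.argmax(s[1:,4]); print('spot',s[k],plane(c,[ce[k]],.02),W(-.025,0,.02))
m=((H>100)&(H<125)&(S>120)).astype(np.uint8); m[:150]=0; m[230:]=0; m[:,:290]=0; m[:,360:]=0
P=cloud(c); mm=(m>0)&(P[...,2]>.148); print('cap top',mm.sum(),np.nanmedian(P[mm],0)); 
vu=np.argwhere(mm); print(plane(c,[vu.mean(0)[::-1]],.154))
```

```text
spot [  72   22   36   37 1015] [[0.43118571 0.2350406  0.02      ]] [0.43376341 0.23263053 0.02      ]
cap top 425 [ 0.44600558 -0.07255751  0.15431544]
[[ 0.44596961 -0.07262034  0.154     ]]
```

Run:
```python
from h import *
T=np.array([.446,-.0725,.118])
ln(T,.12); st('at'); manip.set_gripper(0,25); st('grip')
ln([*T[:2],.29],.12); st('up')
S=np.array([.432,.2345,.29])
ln(S,.2); S[2]=.194; ln(S,.08); st('hold')
c=cap('side','side4')
cv2.imwrite('pics/s4.png',cv2.resize(c['color'][40:280,100:484],(640,400)))
manip.hold(2.2); st()
```

```text
at t33.8 g [ 0.4463 -0.0725  0.1184] F [-0.4 -0.3  0.3] w0.702 gf0.0
grip t34.5 g [ 0.4461 -0.0725  0.118 ] F [0.6 0.5 1.4] w0.282 gf25.0
up t36.1 g [ 0.4456 -0.0725  0.2895] F [ 0.9 -1.2 -0.7] w0.288 gf25.0
hold t39.1 g [0.4323 0.2346 0.1944] F [-0.1  0.7 -0.7] w0.288 gf25.0
 t41.3 g [0.432  0.2345 0.194 ] F [ 0.  -0.8 -0.7] w0.289 gf25.0
```

View pics/s4.png

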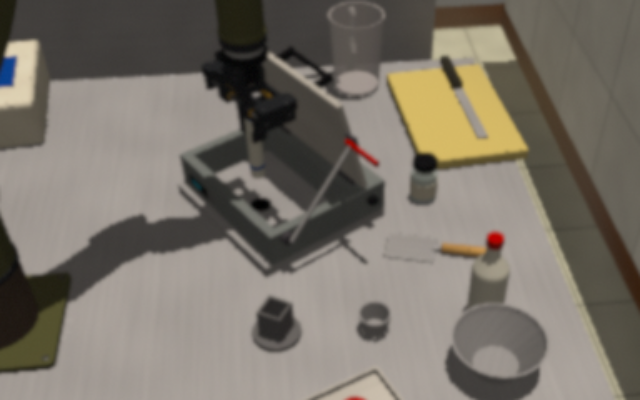

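The thermometer hangs vertically at (257,150) above the spot at (262,205). Now to put it back.

Run:
```python
from h import *
S=[.432,.2345,.29]; ln(S,.12)
ln([.446,-.0725,.29],.2); manip.hold(.3)
ln([.446,-.0725,.185],.1); ln([.446,-.0725,.1185],.05); st('in')
manip.set_gripper(.6); manip.hold(.3); ln([.446,-.0725,.30],.15)
c=cap('wrist','w5')
H,S,V=cv2.split(cv2.cvtColor(c['color'],cv2.COLOR_BGR2HSV)); P=cloud(c)
m=((H>100)&(H<125)&(S>120)&(P[...,2]>.13)); m[230:]=0
print(m.sum(),np.nanmedian(P[m],0),np.nanpercentile(P[m][:,2],95))
# move away so top view sees tubs & basin
manip.movep([.38,-.02,.40],[np.pi,0,.555]); 
c=cap('top','top5'); cv2.imwrite('pics/t5.png',c['color']); st()
```

```text
in t47.0 g [ 0.4462 -0.0725  0.1187] F [ 0.7 -0.  -1.6] w0.285 gf25.0
463 [ 0.44652314 -0.07228331  0.15410694] 0.1553768414992511
 t49.9 g [ 0.38   -0.0202  0.4178] F [-0.5  0.2 -0.2] w0.603 gf0.0
```

View pics/t5.png

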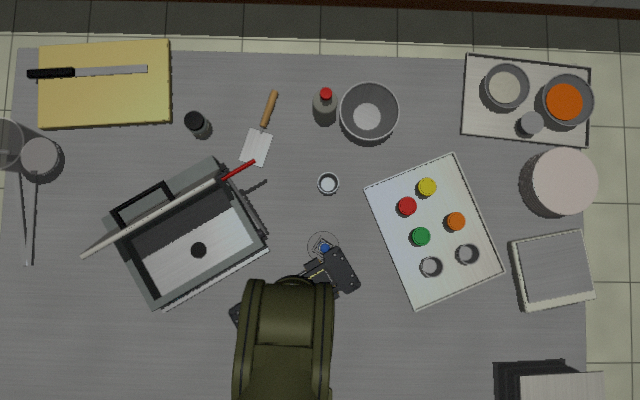

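The thermometer is back in its stand at (324,248). The yellow tub was knocked and is now at (427,187), so I will re-detect the tubs before each pick.

```bash
cat > pick.py <<'E'
from h import *
import sys
HS={'c':(22,35),'b':(8,18),'a':(45,80),'d':(-1,6)}
CUPS=None
def tubs(c,z=.053):
    H,S,V=cv2.split(cv2.cvtColor(c['color'],cv2.COLOR_BGR2HSV)); r={}
    for n,(lo,hi) in HS.items():
        m=(((H>=lo)&(H<=hi)|((n=='d')&(H>174)))&(S>120)&(V>50)).astype(np.uint8); q=np.zeros_like(m); q[150:310,360:510]=m[150:310,360:510]
        k,l,s,ce=cv2.connectedComponentsWithStats(q)
        if k>1 and s[1:,4].max()>120:
            i=1+np.argmax(s[1:,4]); vu=np.argwhere(l==i); X=plane(c,vu[:,::-1],z)[:,:2]
            b=cv2.minAreaRect((X*1000).astype(np.float32)); r[n]=np.array(b[0])/1000
    return r
def run(n,place,first_look=True):
    c=cap('top'); t=tubs(c); cups=plane(c,[(431,267),(467,255)],.038)[:,:2]
    p=t[n]; obs=[(v,.023) for k,v in t.items() if k!=n]+[(u,.027) for u in cups]
    # finger = box 18 x 18 about 37 mm off centre (approach) -> clearance of sample points to obstacles
    def clr(a):
        u=np.array([np.cos(a),np.sin(a)]); v=np.array([-u[1],u[0]])
        F=[p+s*(d*u+w*v) for s in(1,-1) for d in(.029,.037,.047) for w in(-.011,0,.011)]
        return min(np.linalg.norm(f-o)-r for f in F for o,r in obs)
    A=np.radians(np.arange(0,180,5)); a=max(A,key=clr); print(n,np.round(p,4),'closing',np.degrees(a),'clr %.3f'%clr(a))
    assert clr(a)>.004
    o=best([*p,.036],a); manip.set_gripper(.66)
    manip.movep(list(tcp([*p,.25])),o)
    ln([*p,.10],.2); ln([*p,.036],.08); manip.set_gripper(0,20); s=st('grip')
    assert s['grasp_force']>5
    ln([*p,.25],.2)
    g=W(place[0],place[1]+.003,.26); o=best(W(*place,.06),YAW+np.pi/2)
    manip.movep(list(tcp(g)),o); st('over')
    g[2]=.12; ln(g,.15); g[2]=.0545; ln(g,.05); st('down')
    manip.set_gripper(.62); g[2]=.13; ln(g,.12); g[2]=.30; ln(g,.2)
    q=cap('wrist','p_'+n)
    manip.movep([.38,-.02,.40],[np.pi,0,.555]); st('end')
E
python3 -c "
from pick import *
run('d',(-.05,.085))
c=cap('top'); cv2.imwrite('pics/d1.png',np.vstack([cv2.resize(load('p_d')['color'],(480,300)),cv2.resize(c['color'][130:330,60:380],(480,300))]))"
```

```text
d [ 0.5512 -0.2731] closing 70.0 clr 0.025
grip t53.8 g [ 0.5515 -0.2735  0.0366] F [0.4 0.1 3.4] w0.518 gf20.0
over t57.1 g [0.3668 0.2933 0.2596] F [-0.6  0.6 -1.8] w0.516 gf20.0
down t59.7 g [0.3663 0.2943 0.0547] F [-0.3 -0.2 -0.8] w0.514 gf20.0
end t63.3 g [ 0.38   -0.0191  0.4185] F [ 0.3 -0.7 -0.1] w0.620 gf0.0
```

View pics/d1.png

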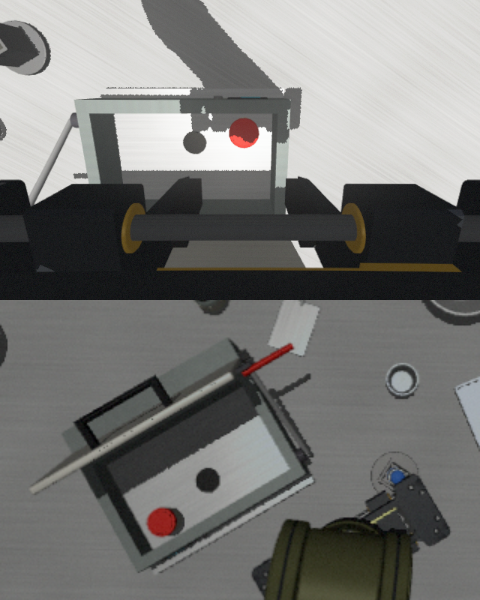

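The red tub stands upright in the basin: it is at (243,133) in the wrist view and (161,521) in the top view. Next are the other three.

```bash
python3 -c "
from pick import *
run('c',(-.05,.007))
run('a',(-.05,-.073))
run('b',(-.008,.046))
c=cap('top','topE'); cv2.imwrite('pics/e1.png',np.vstack([cv2.resize(load('p_b')['color'],(480,300)),cv2.resize(c['color'][130:330,60:380],(480,300))]))
print(tubs(c))"
```

```text
c [ 0.5989 -0.32  ] closing 115.0 clr 0.072
grip t67.4 g [ 0.5994 -0.3205  0.0367] F [ 0.4 -0.6  2.1] w0.514 gf20.0
over t70.7 g [0.408  0.227  0.2597] F [ 0.2 -0.  -0.7] w0.519 gf20.0
down t73.2 g [0.4074 0.228  0.0547] F [-0.1  0.5 -0.7] w0.519 gf20.0
end t77.0 g [ 0.38   -0.0193  0.4186] F [-0.2 -0.3  0.4] w0.620 gf0.0
a [ 0.4777 -0.3064] closing 80.0 clr 0.029
grip t80.8 g [ 0.478  -0.3069  0.0365] F [ 0.3 -1.   3.3] w0.517 gf20.0
over t83.7 g [0.45   0.1588 0.2602] F [ 0.6 -0.4 -1. ] w0.516 gf20.0
down t86.3 g [0.4484 0.1612 0.0544] F [-3.6  4.9 -1.8] w0.515 gf20.0
end t89.3 g [ 0.3803 -0.0185  0.4184] F [0.6 0.2 0.2] w0.620 gf0.0
b [ 0.5158 -0.3915] closing 110.0 clr 0.055
grip t93.4 g [ 0.5162 -0.392   0.0366] F [ 0.3 -1.   1.7] w0.515 gf20.0
over t97.1 g [0.4231 0.2821 0.2597] F [-0.6  0.1 -1.3] w0.512 gf20.0
down t99.6 g [0.4226 0.2833 0.0548] F [-0.2  0.4 -1.1] w0.516 gf20.0
end t103.3 g [ 0.3801 -0.0193  0.4186] F [-0.3  0.7  0.2] w0.615 gf0.0
{}
```

View pics/e1.png

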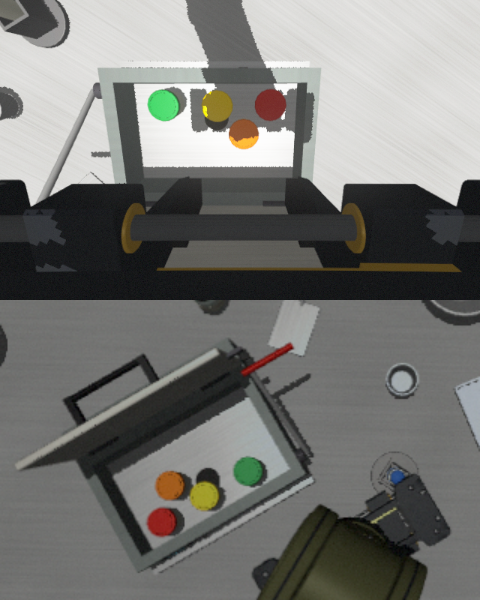

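All four tubs stand in the basin (orange, red, yellow, green). But the lid's top edge has moved back, from about (240,375) to (230,343) in the top view. The gripper probably touched the catch, so I'll measure the lid.

```bash
cat > lid.py <<'E'
from h import *
def lid(c):
    P=cloud(c).reshape(-1,3); P=P[np.isfinite(P[:,0])]; r=P-HINGE; x=r@EX; y=r@EY; z=r[:,2]
    m=(abs(y)<.13)&(z>.17)&(z<.21)&(abs(x)<.1)          # top part of lid
    e=z>np.percentile(z[m],90); k=m&e
    print('n',m.sum(),'edge x %.4f z %.4f'%(np.median(x[k]),np.median(z[k])),'theta~%.3f'%(np.pi/2+np.arctan2(np.median(x[k])-.006,np.median(z[k]))))
E
python3 - <<'E'
from lid import *
for n in('top5','topE'): lid(load(n))
c=cap('side','sideE'); lid(load('side3')); lid(c)
for n in('side3','sideE'):
    c=load(n);H,S,V=cv2.split(cv2.cvtColor(c['color'],cv2.COLOR_BGR2HSV)); m=((H<6)|(H>174))&(S>140)&(V>60); m[:,380:]=0;m[:100]=0;m[230:]=0;m[:,:300]=0
    r=cloud(c)[m]-W(0,0,0); print(n,m.sum(),'bar x,z',np.nanmedian(r@EX),np.nanmedian(r[:,2]))
E
```

```text
n 1489 edge x -0.0460 z 0.1968 theta~1.313
n 1636 edge x -0.0111 z 0.2019 theta~1.486
n 480 edge x -0.0474 z 0.1966 theta~1.305
n 778 edge x -0.0130 z 0.2016 theta~1.477
side3 70 bar x,z 0.05741532705463326 0.21532502749144428
sideE 77 bar x,z 0.058617638740012246 0.21489621980710538
```

The stay is still up, but the lid was nudged back to about 1.48 rad. I'll bring it forward again by the handle.

Run:
```python
from lid import *
h=handle(1.48); a=h.copy(); a[2]=.42; o=best(h,YAW)
manip.set_gripper(.27,15)
manip.movep(list(tcp(a)),o); ln(h,.12); st('at'); manip.set_gripper(0,15); st('grip')
for th in (1.44,1.40,1.36,1.33,1.315): ln(handle(th),.06)
st('fwd'); manip.set_gripper(.27); manip.hold(.8); st('rel')
h=handle(1.315); h[2]=.42; ln(h,.15)
manip.movep([.38,-.02,.40],[np.pi,0,.555]); manip.hold(.5)
c=cap('top','topF'); lid(c); d=cap('side','sideF'); lid(d)
cv2.imwrite('pics/f1.png',np.vstack([cv2.resize(c['color'][100:320,60:520],(600,287)),cv2.resize(d['color'][80:300,130:480],(480,302))[:, :].copy() if False else cv2.resize(d['color'][80:300,100:520],(600,313))])); st()
```

```text
at t106.9 g [0.5694 0.3165 0.2667] F [ 0.6  0.6 -0.3] w0.270 gf0.0
grip t107.3 g [0.5692 0.3165 0.2663] F [-0.4  0.1  2.1] w0.103 gf14.6
fwd t108.6 g [0.5433 0.3005 0.2689] F [ 0.3 -0.6  4.9] w0.104 gf14.5
rel t109.8 g [0.5435 0.3007 0.269 ] F [-0.5  0.8 -0.3] w0.270 gf0.0
n 1484 edge x -0.0453 z 0.1970 theta~1.316
n 676 edge x -0.0474 z 0.1964 theta~1.305
 t113.0 g [ 0.38  -0.02   0.419] F [ 0.3  0.1 -1.1] w0.266 gf0.0
```

View pics/f1.png

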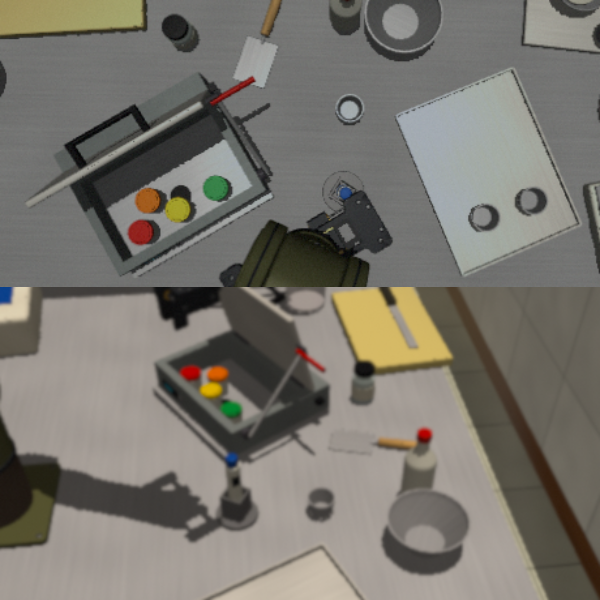

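The lid is propped again at about 1.31 rad, all four tubs are upright in the basin, the thermometer stands in its stand and the robot touches nothing. Handing in.

```bash
python3 -c "
from h import *
print(manip.hand_in())"
```

```text
the job is handed in; nothing more can be done
None
```

I handed the job in at about 113 s (limit 210 s), with no verdict shown: the lid is propped at about 1.31 rad, the spot reading is done, the thermometer is back in its stand and all four tubs are upright in the basin; the lid got nudged back to about 1.48 rad while I placed the tubs, so I brought it forward onto the stay again.

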